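Assemble the keyed steamer

TASK

Put the steamer together: take the tray off the sloping draining rack and set it fully home and level on the copper pot, with the notch under its rim over the blue key on the pot, and let go of it. Then put the lid on the tray the same way, its notch over the tray's blue key. Set the parts down rather than dropping them, and leave the crock, mug and jar where they stand.

Things in the scene. Friction and masses are not known exactly. Their poses are not given: they have to be found in the camera images.
- pot: Round copper steamer pot, 80 mm tall, open on top, bore 152 mm, flat rim 184 mm across whose top is 80 mm above the counter. Fixed: it does not move. Empty at the start. Origin: centre of its underside on the counter; z up along its axis, x points from the axis to its blue key.
- pot_key (a point): Foot of the blue key on the pot's rim: a tab 12 mm wide (along the rim), 7 mm deep, standing 12 mm above the rim with a rounded top. The point lies on the rim's top, 88.5 mm from the axis along the pot's +x.
- rack: Wooden draining rack of slats, 200 mm up the slope, 165 mm wide, top about 140 mm high. Fixed. Origin on the counter; the slats pass 85 mm above it, face the rack's -x (towards the robot's right) and rise to its +x at 35 degrees from level. Two steel pegs standing 42 mm square out of the slats keep the tray from sliding down, so the tray leaves along its own +z.
- tray: Round aluminium steamer tray, 184 mm across, 40 mm tall, 0.25 to 0.5 kg, first lying on the rack's slats, tilted 35 degrees, blue key uphill. Origin: centre of the underside of its foot; z: its own axis, out of its open top; x: to its key. Foot (z 0 to 18 mm) 146 mm wide, tapering to 128 at the bottom. Upper rim's top at z = 40 mm, bore 152 mm. Seated, this origin is 62 mm above the pot's.
- tray_key (a point): Foot of the tray's own blue key (12 mm wide, 7 deep, 12 tall), on its upper rim, 88.5 mm from the axis along its +x, 40 mm above its origin. The tray's notch lies straight below it. With the tray seated this is straight above the pot's key. A blue stripe on the floor also points to it.
- tray_notch (a point): Middle of the tray's notch, level with the underside of its lower rim (5 mm thick): 88.5 mm from the axis along its +x, 18 mm above its origin. The notch is 20 mm wide, open from 74 mm off the axis outwards. Seated, the foot is inside the pot with 3 mm play all round, the lower rim lies on the pot's rim and the notch straddles the pot's key.
- tray_handle (a point): Centre of the tray's black bar handle: 60 mm long along the tray's x, 12 mm thick along its y, 24 mm high along its z, on the tray's axis 55 mm above its origin; free of the floor by about 24 mm. Pinch it across its thickness (along the tray's y).
- lid: Round hollow domed steel lid, rim 184 mm across, 0.2 to 0.42 kg, first standing upright on the counter. Origin: centre of the lower edge of its foot; z up, x from the axis to its notch. Foot (z 0 to 14 mm) 146 mm wide, 140 at the bottom; rim's underside at z = 14 mm, 6 mm thick; dome's top at 60 mm. Seated, the foot is inside the tray and this origin 26 mm above the tray's.
- lid_notch (a point): Middle of the lid's notch, level with the underside of its rim: 88.5 mm from the axis along its +x, 14 mm above its origin. The notch is 20 mm wide and cuts the rim from 74 mm off the axis outwards; seated, it straddles the tray's key. A blue stripe on the dome points to it.
- lid_handle (a point): Centre of the lid's black bar handle: 60 mm long along the lid's x, 12 mm thick along its y, 24 mm high along its z, on the axis 83 mm above the lid's origin (11 mm of free space under the bar).
- crock: White utensil crock, 104 mm across the mouth and 120 mm tall, utensils standing up to 255 mm. Loose bystander, off to the robot's left. Origin: centre of its underside.
- mug: White mug, 80 mm wide, 90 mm tall, loose bystander behind the work. Origin: centre of its underside.
- jar: Amber jar with a steel cap, 70 mm wide, 110 mm tall, loose bystander behind the work. Origin: centre of its underside.
Mind the look-alikes: they are no part of the job. Leave any green look-alike of the lid alone. Of the things that look like the pot, the larger one is meant.

How it is judged:
By the outcome, as a careful person would: the job done as asked, in the order asked, and still so for the second after the job is handed in, with the robot touching nothing.
It also fails if it takes over 72 s, if anything falls off the work surface, if the arm or the gripper's body presses on something with over 40 N, if the wrist force passes 120 N, or if a joint passes its speed limit or range.

ROBOT

A 6-joint arm with a two-finger parallel gripper is mounted at the origin on the work surface. World frame = base frame: x ahead of the robot, y to its left, z up, the work surface at z = 0. Lengths are in m, angles in degrees, forces in N, time in s.
With the tool pointing down it reaches from about 0.35 to 0.875 m from the base axis. Payload 4.2 kg.
Tool frame: the origin (TCP) lies on the centre line of the jaws, within the pads' length; the fingertips stand tip_reach ahead of it and the grasp point (between the pads) is the TCP (tip_reach is the distance from the TCP to the fingertips, in m); z points along the fingers, y is the line along which they close (so a half turn about z gives the same grasp; the last joint's range is limited). The gripper opens to 87 mm and grips with 3 to 60 N. Pads are 19 mm wide; open, the fingers measure 117 mm over their backs; the gripper's body (75 mm by 190 mm) begins 51 mm behind the grasp point.
Start: joints at [83.4, 22.042, 0.453, 0, -68.411, -14.817], TCP at [0.228, 0.582, 0.242] pointing down, gripper open.
Joint ranges: [-179.83, 179.83], [-69.29, 118.12], [-61.27, 80.66], [-181.25, 117.63], [-171.15, -9.14], [-177.46, 177.46]. Speed limits (degrees/s): [159.86, 159.86, 180, 180, 180, 180].

INTERFACE

Orientations are given as a 3x3 rotation matrix whose columns are the frame's x, y, z axes.
In Python, from station import sense, capture, finish_job, tip_reach gives the robot as it stands.
- The arm moves only by the tool arm_command, never from a script. Its argument "deltas" is a list of rows, each a list of 7 numbers: the turn, a rotation vector about the tool's x, y, z in rad, then the shift along the tool's x, y, z in cm, then the closure, from -1 (fully open) to 1 (shut), so that 0 is half open. In form: [[rx, ry, rz, dx, dy, dz, hand], ...]. A call has 1 to 8 rows; each row is the pose to reach, as a shift and turn from the pose commanded when the call began, along the tool's axes at that moment; what a row does not reach only later rows make up. A row lasts 1/12 s, in which the tool goes at most 41.7 mm and 7.16 degrees, less where a joint would pass 70% of its speed; a pose out of reach is approached as far as the arm can. A call with a gripper value outside its range is refused whole. The fingers move at their own pace and stop on an object; the grip force is fixed at half the most. Time passes only in rows, so rows that repeat a pose let the fingers close. It gives the time, the measured TCP pose, the force, the opening and the grip force at its end, in the units of the state.
- sense(): the state, without advancing time (a new reading comes with each control period).
- capture(name): name is "scene" or "top"; returns a dict with "pixels" (480x640x3 uint8, blue, green, red), "fovy" (degrees; the focal length in pixels is half the picture's height over the tangent of half this angle, whatever the lens; pixels are square), "cx", "cy" (the principal point, pixels), "k1" (the pictures are not rectified: a ray, as slopes to the right and down, at radius r is drawn at 1 + k1 r^2 times it, then the intrinsics apply), "rvec" (rotation vector, rad) and "tvec" (3), from world to camera coordinates, as OpenCV has them. Camera axes: x right, y down, z forward; pixel columns grow to the right and rows downward; lengths in m; the calibration is good to about 2 mm. A picture is of the moment at which its call begins. There is no depth.
- finish_job(): hands the job in; it is judged then, once.
The state is a dict: "time_s": time; "joints": joint angles; "joint_velocities": joint speeds; "effort": joint torques, N m; "tcp_pos": TCP position; "ee_rot": TCP orientation; "wrist_force": force on the tool from outside, world axes, zero at the start; "moment": the same for the moment, N m; "gripper_width": opening from 0.0 (shut) to 1.0 (fully open); "gripper_force": force on a finger pad.
Only numpy, scipy, OpenCV 4.12 (cv2) and the standard library are available. Lean on these libraries where they do the work, as an engineer would, in place of code of your own. Each camera call takes 0.05 s, during which the arm holds its last target. There are 200 camera calls.

## Working session

There is one attempt and no reset: what is moved stays moved. The work goes in short steps, Python scripts to look and compute and a tool call to move; the robot and the scene stay as the last step left them, time stands still between calls to the robot, and variables do not carry over. Pictures are saved under pics/ and viewed, at most 10 in all, crops included, and the job is handed in when it is done.

Besides the shell and the picture viewer there is one more tool, called after ">>>" as name([rows], argument=value, ...), one row to a line, values as JSON. arm_command: Moves the arm, as the interface text tells. Its arguments: {"type":"object","properties":{"deltas":{"type":"array"}},"required":["deltas"]}

```bash
ls; mkdir -p pics
cat > h.py <<'E'
import numpy as np, cv2, json
from scipy.spatial.transform import Rotation as R
from station import sense, capture, finish_job, tip_reach
def cam(n):
    c=capture(n); c['f']=240/np.tan(np.radians(c['fovy'])/2)
    c['R']=cv2.Rodrigues(np.array(c['rvec'],float))[0]; c['t']=np.array(c['tvec'],float).ravel(); c['o']=-c['R'].T@c['t']; return c
def ray(c,u,v):
    d=np.array([(u-c['cx'])/c['f'],(v-c['cy'])/c['f']]); s=d.copy()
    for _ in range(30): s=d/(1+c['k1']*(s@s))
    w=c['R'].T@np.array([s[0],s[1],1]); return c['o'],w/np.linalg.norm(w)
def onz(c,u,v,z):
    o,w=ray(c,u,v); return o+w*(z-o[2])/w[2]
def proj(c,p):
    q=c['R']@np.array(p)+c['t']; s=q[:2]/q[2]; s=s*(1+c['k1']*(s@s)); return s*c['f']+[c['cx'],c['cy']]
def tri(rs):
    A=sum(np.eye(3)-np.outer(w,w) for o,w in rs); b=sum((np.eye(3)-np.outer(w,w))@o for o,w in rs)
    p=np.linalg.solve(A,b); return p,[np.linalg.norm(np.cross(p-o,w)) for o,w in rs]
def blobs(c,lo,hi,amin=15):
    m=cv2.inRange(cv2.cvtColor(c['pixels'],cv2.COLOR_BGR2HSV),lo,hi)
    n,l,s,ce=cv2.connectedComponentsWithStats(m); return [(s[i,4],ce[i].round(1).tolist(),s[i,:4].tolist()) for i in range(1,n) if s[i,4]>=amin]
E
python3 - <<'E'
from h import *
for n in('scene','top'):
    c=cam(n); cv2.imwrite(f'pics/{n}0.png',c['pixels']); print(n,c['f'],c['cx'],c['cy'],c['k1'],c['o'])
    print('blue',blobs(c,(100,120,50),(130,255,255)))
print(tip_reach,sense())
E
```

```text
pics
scene 529.229859669793 329.7918461420882 237.45939522911837 -0.10357612884400717 [1.36833666 0.43059647 1.02931936]
blue [(np.int32(24), [203.2, 195.1], [201, 193, 6, 5]), (np.int32(18), [324.4, 251.1], [321, 249, 7, 5]), (np.int32(22), [411.9, 289.0], [410, 286, 5, 7])]
top 564.0426560502998 324.2027609860278 243.38142755515088 -0.14916289399106522 [0.40647476 0.10573068 1.53518195]
blue [(np.int32(21), [461.8, 226.7], [459, 224, 6, 6]), (np.int32(25), [463.8, 234.4], [461, 231, 6, 8]), (np.int32(22), [334.0, 242.4], [331, 240, 7, 6]), (np.int32(25), [434.9, 320.6], [433, 317, 5, 8]), (np.int32(24), [302.5, 339.0], [299, 337, 8, 5])]
0.019 {'time_s': 0.1, 'joints': array([ 8.33990788e+01,  2.20862592e+01,  3.88368442e-01, -2.44592764e-02,
       -6.84105533e+01, -1.48146963e+01]), 'joint_velocities': array([-0.11294659, -0.10919537,  0.16143401,  0.00835691, -0.06096977,
        0.12999198]), 'effort': array([-2.51555812e-04, -3.91691852e+01,  1.87933838e+01,  4.23181146e+00,
        1.33951317e-02, -7.76483193e-05]), 'tcp_pos': array([0.22803004, 0.58138944, 0.24057738]), 'ee_rot': array([[ 9.30898853e-01, -3.65276541e-01, -6.11882920e-04],
       [-3.65277040e-01, -9.30897051e-01, -1.83449499e-03],
       [ 1.00497978e-04,  1.93123606e-03, -9.99998130e-01]]), 'wrist_force': array([-0.03577336,  0.06848498,  0.26288614]), 'moment': array([ 0.06527512, -0.00377262,  0.04531223]), 'gripper_force': 0.0, 'gripper_width': 0.9980761839070499}
```

View pics/scene0.png

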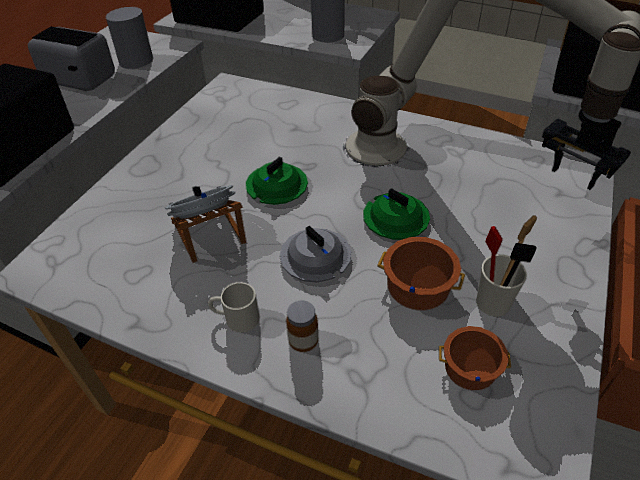

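View pics/top0.png

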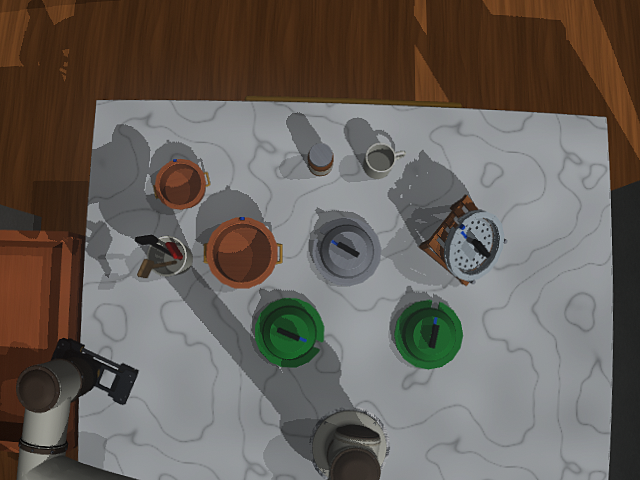

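The scene view shows the tray on the rack at about (200,200), the grey lid at (315,255) and the larger pot at (423,270). The top view has them at (472,246), (345,250) and (242,253). The green lids and the smaller pot are the decoys.

Run:
```python
from h import *
T=cam('top')['pixels'];S=cam('scene')['pixels']
def cr(i,x,y): return cv2.resize(i[y:y+90,x:x+100],None,fx=2.6,fy=3.2*2.6/3.2,interpolation=cv2.INTER_CUBIC)
a=np.hstack([cr(T,195,207),cr(T,296,205),cr(T,420,190)]);b=np.hstack([cr(S,372,226),cr(S,266,215),cr(S,155,172)])
cv2.imwrite('pics/m.png',np.vstack([a,b]))
```

```text
(no output)
```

View pics/m.png

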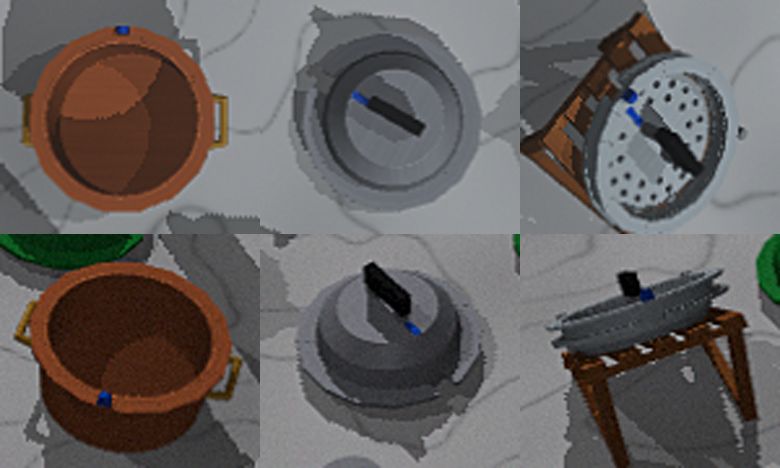

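Run:
```python
from h import *
from scipy.optimize import least_squares
T=cam('top');S=cam('scene')
for c,n,box in((T,'top',(195,205,90,95)),(S,'scene',(370,230,100,85))):
    h=cv2.cvtColor(c['pixels'],cv2.COLOR_BGR2HSV); x,y,w,hh=box
    m=np.zeros(h.shape[:2],np.uint8); m[y:y+hh,x:x+w]=cv2.inRange(h,(3,100,60),(14,255,255))[y:y+hh,x:x+w]
    ct=max(cv2.findContours(m,cv2.RETR_EXTERNAL,cv2.CHAIN_APPROX_NONE)[0],key=cv2.contourArea)[:,0]
    P=np.array([onz(c,u,v,.08)[:2] for u,v in ct])
    c0=np.array([.38,.32]) if n=='scene' else P.mean(0)
    r=least_squares(lambda p:np.linalg.norm(P-p[:2],axis=1)-p[2],[*c0,.092],loss='cauchy',f_scale=.001); print('pot',n,r.x,P.mean(0))
for nm,a,b in(('potkey',(242,219),(411.9,289)),):pass
bt=blobs(T,(100,100,40),(130,255,255),5);bs=blobs(S,(100,100,40),(130,255,255),5)
print(bt);print(bs)
for nm,c,box in(('lidT',T,(325,232,40,35)),('lidS',S,(300,222,35,35)),('trT',T,(460,225,35,40)),('trS',S,(185,180,25,17))):
    x,y,w,hh=box; g=c['pixels'][y:y+hh,x:x+w].max(2); m=(g<38).astype(np.uint8)
    k,l,s,ce=cv2.connectedComponentsWithStats(m); i=1+s[1:,4].argmax(); ys,xs=np.where(l==i)
    r=cv2.minAreaRect(np.c_[xs+x,ys+y].astype(np.float32)); print(nm,s[i,4],ce[i]+[x,y],r, cv2.boxPoints(r).round(1).tolist())
print([tri([ray(T,*a),ray(S,*b)]) for a,b in (((461.8,226.7),(203.2,195.1)),((463.8,234.4),(203.2,195.1)))])
```

```text
pot top [0.51023214 0.29720944 0.09116763] [0.5117138  0.29695098]
pot scene [0.51386667 0.29522001 0.09160071] [0.5186525  0.29448068]
[(np.int32(10), [174.2, 160.0], [173, 159, 4, 3]), (np.int32(14), [241.9, 218.1], [240, 217, 5, 3]), (np.int32(24), [461.8, 226.6], [459, 224, 6, 6]), (np.int32(26), [463.9, 234.5], [461, 231, 7, 8]), (np.int32(24), [334.0, 242.4], [331, 240, 7, 6]), (np.int32(25), [434.9, 320.6], [433, 317, 5, 8]), (np.int32(24), [302.5, 339.0], [299, 337, 8, 5])]
[(np.int32(13), [266.4, 178.4], [264, 177, 6, 4]), (np.int32(26), [203.2, 195.0], [201, 193, 6, 5]), (np.int32(14), [386.0, 196.5], [383, 195, 7, 4]), (np.int32(19), [324.3, 250.9], [321, 249, 7, 5]), (np.int32(28), [411.8, 289.0], [409, 286, 6, 7]), (np.int32(16), [477.5, 378.5], [476, 377, 4, 4])]
lidT 104 [347.77884615 248.99038462] ((347.7329406738281, 248.97479248046875), (22.061756134033203, 4.575771331787109), 29.357755661010742) [[337.0, 245.60000610351562], [339.20001220703125, 241.60000610351562], [358.5, 252.39999389648438], [356.20001220703125, 256.3999938964844]]
lidS 186 [314.78494624 236.456
[... 204 characters left out ...]
964844, 241.5], [321.1000061035156, 248.0]]
trT 147 [480.04761905 247.57142857] ((480.2439270019531, 247.80490112304688), (22.801372528076172, 7.183993816375732), 51.34019470214844) [[470.29998779296875, 241.10000610351562], [475.8999938964844, 236.6999969482422], [490.20001220703125, 254.5], [484.6000061035156, 259.0]]
trS 62 [196.85483871 191.06451613] ((196.5, 191.5), (9.0, 7.0), 90.0) [[193.0, 187.0], [200.0, 187.0], [200.0, 196.0], [193.0, 196.0]]
[(array([ 0.58115693, -0.25617541,  0.16924015]), [np.float64(0.0014676872833868993), np.float64(0.0014676872833869015)]), (array([ 0.56505819, -0.2677122 ,  0.15207245]), [np.float64(0.003519592257569049), np.float64(0.0035195922575691875)])]
```

Run:
```python
from h import *
T=cam('top');S=cam('scene')
def t(n,a,b):
    p,e=tri([ray(T,*a),ray(S,*b)]); print(n,p.round(4),np.round(e,4)); return p
k=t('potkey',(241.9,218.1),(411.8,289)); 
for c in([.510,.2972],[.512,.296]): d=k[:2]-c; print(np.hypot(*d),np.degrees(np.arctan2(d[1],d[0])))
h=t('lidh',(347.75,249),(314.8,236.5)); s=t('lidstripe',(334,242.4),(324.3,250.9)); d=s-h; print(np.degrees(np.arctan2(d[1],d[0])), np.hypot(*d[:2]))
a,b=onz(T,338.1,243.6,.093),onz(T,357.4,254.4,.093); print(a,b,np.linalg.norm(a-b),np.degrees(np.arctan2(*(a-b)[1::-1])),(a+b)/2)
k=t('traykey',(461.8,226.6),(203.2,195)); h=t('trayh',(480.1,247.6),(196.8,191.1)); d=k-h
psi=np.arctan2(d[1],d[0]); print(d,np.linalg.norm(d),np.degrees(psi))
a=np.radians(35)
def Rt(psi): return R.from_euler('zy',[psi,-a]).as_matrix()
M=Rt(psi); print(M)
print('orig from key',k-M@[.0885,0,.047],'from handle',h-M@[0,0,.058])
```

```text
potkey [0.5992 0.2973 0.0838] [0.0009 0.0009]
0.08917379164704223 0.08451789708710052
0.08718386340398313 0.8751009339022191
lidh [0.526  0.0208 0.0784] [0.0007 0.0007]
lidstripe [0.5445 0.0555 0.0577] [0.0015 0.0015]
61.896945718177186 0.039268553389285275
[0.5378475  0.04741119 0.093     ] [ 0.51124827 -0.00275693  0.093     ] 0.056783440395609425 62.067387045065296 [0.52454789 0.02232713 0.093     ]
traykey [ 0.5813 -0.256   0.1698] [0.0014 0.0014]
trayh [ 0.5344 -0.3155  0.126 ] [0.0016 0.0016]
[0.04696611 0.05947088 0.04372415] 0.08748943839347646 51.70068657176065
[[ 5.07685558e-01 -6.42857252e-01 -5.73576436e-01]
 [ 7.84783797e-01  6.19769628e-01 -5.55111512e-17]
 [ 3.55485254e-01 -4.50133494e-01  8.19152044e-01]]
orig from key [ 0.56334931 -0.32545604  0.09980623] from handle [ 0.56762271 -0.31547355  0.07853186]
```

```bash
cat >> h.py <<'E'
def rot(yaw,tilt=0):  # tool pose gripping a part with x-yaw, tilt: tool x=-part x, y=part y, z=-part z
    return R.from_euler('ZY',[yaw,-tilt],degrees=True).as_matrix()
F=np.diag([-1,1,-1])
def go(Rw,p):
    s=sense(); M=s['ee_rot']; rv=R.from_matrix(M.T@Rw).as_rotvec(); d=M.T@(np.array(p)-s['tcp_pos'])*100
    print('t',round(s['time_s'],2),'rv',rv.round(3).tolist(),'cm',d.round(2).tolist(),'rows>=',round(max(np.linalg.norm(d)/4.17,np.degrees(np.linalg.norm(rv))/7.16),1))
E
python3 - <<'E'
from h import *
k=np.array([ 0.5813,-0.256,0.1698]);h=np.array([ 0.5344,-0.3155,0.126 ])
M=rot(51.7,35);print(M)
print(k-M@[.0885,0,.047],h-M@[0,0,.058])
T=cam('top');S=cam('scene')
o=(k-M@[.0885,0,.047]); 
for p in([.0885,0,.047],[0,0,.055],[0,0,.067],[.03,0,.067],[-.03,0,.067]): print(p,proj(T,o+M@p),proj(S,o+M@p))
go(M@F,o+M@np.array([0,0,.18]))
go(rot(51.7)@F,[.42,-.1,.38])
E
```

```text
[[ 5.07693261e-01 -7.84776371e-01 -3.55490648e-01]
 [ 6.42851168e-01  6.19779032e-01 -4.50129234e-01]
 [ 5.73576436e-01  5.55111512e-17  8.19152044e-01]]
[ 0.55307721 -0.29173625  0.08053834] [ 0.55501846 -0.2893925   0.07848918]
[0.0885, 0, 0.047] [462.32708523 226.34873753] [203.77993001 195.07467045]
[0, 0, 0.055] [480.99320773 247.67578553] [197.27538343 191.04123725]
[0, 0, 0.067] [484.19359929 249.08382896] [195.7704376  186.73504429]
[0.03, 0, 0.067] [478.73742405 242.28547628] [197.51485242 186.97058999]
[-0.03, 0, 0.067] [489.50557813 255.71691865] [194.09468278 186.5088461 ]
t 0.5 rv [0.567, -0.421, 1.8] cm [59.15, 79.34, 1.36] rows>= 23.7
t 0.5 rv [0.0, -0.0, 1.865] cm [42.76, 56.47, -13.85] rows>= 17.3
```

>>> arm_command([
  [0,0,0.1,1,2,-4,-1],
  [0,0,0.2,4,6,-8,-1],
  [0,0,0.32,8,10,-12,-1],
  [0,0,0.44,11,13,-13,-1],
  [0,0,0.56,14,17,-13.8,-1],
  [0,0,0.68,16.5,21,-13.8,-1],
  [0,0,0.8,19,24.5,-13.8,-1],
  [0,0,0.92,21.5,28,-13.8,-1],
])

```text
time_s: 1.17
tcp_pos: [0.3095, 0.3058, 0.3762]
ee_rot: [[0.268, -0.963, 0.001], [-0.963, -0.268, 0.002], [-0.001, -0.002, -1.0]]
wrist_force: [0.3, -0.4, 0.7]
gripper_width: 1.001
gripper_force: 0.0
```

Run:
```python
from h import *
s=sense();print(s['joints'].round(1),s['tcp_pos'])
go(rot(51.7)@F,[.44,-.16,.38])
```

```text
[ 66.2  -1.3  -9.8   0.  -81.5 -50.7] [0.30947584 0.3057704  0.37623569]
t 1.17 rv [-0.001, 0.002, 0.94] cm [48.37, -0.07, -0.45] rows>= 11.6
```

>>> arm_command([
  [0,0,0.12,4,0,0,-1],
  [0,0,0.24,8,0,0,-1],
  [0,0,0.36,12,0,0,-1],
  [0,0,0.48,16,0,0,-1],
  [0,0,0.6,20,0,0,-1],
  [0,0,0.72,24,0,0,-1],
  [0,0,0.84,28,0,0,-1],
  [0,0,0.94,32,0,0,-1],
])

```text
time_s: 1.83
tcp_pos: [0.3966, -0.0022, 0.3758]
ee_rot: [[-0.62, -0.785, 0.002], [-0.785, 0.62, 0.001], [-0.002, -0.001, -1.0]]
wrist_force: [1.0, 1.2, 0.3]
gripper_width: 1.0
gripper_force: 0.0
```

Run:
```python
from h import *
M=rot(51.7,35);o=np.array([.554,-.2907,.0797])
print(sense()['joints'].round(1))
go(M@F,o+M@np.array([0,0,.20]))
```

```text
[ 23.4  -5.6 -13.7   0.  -81.8 -61.7]
t 1.83 rv [-0.001, -0.609, 0.001] cm [24.39, -30.21, 13.22] rows>= 9.8
```

>>> arm_command([
  [0,-0.06,0,2,-3,0.5,-1],
  [0,-0.14,0,5,-6.2,1,-1],
  [0,-0.22,0,7.5,-9.2,2,-1],
  [0,-0.3,0,10,-12.5,3.5,-1],
  [0,-0.38,0,12.5,-15.5,5,-1],
  [0,-0.46,0,15,-18.5,7,-1],
  [0,-0.54,0,17.5,-21.5,9,-1],
  [0,-0.609,0,20,-24.5,11,-1],
])

```text
time_s: 2.5
tcp_pos: [0.4648, -0.3023, 0.2699]
ee_rot: [[-0.503, -0.787, 0.357], [-0.645, 0.617, 0.452], [-0.576, -0.003, -0.818]]
wrist_force: [1.1, 1.3, 0.4]
gripper_width: 1.002
gripper_force: 0.0
```

>>> arm_command([
  [0,0,0,1,-3,0.5,-1],
  [0,0,0,1.5,-5,0.5,-1],
  [0,0,0,2,-5.5,0,-1],
  [0,0,0,2,-5.6,0,-1],
])

```text
time_s: 2.83
tcp_pos: [0.4988, -0.3489, 0.2573]
ee_rot: [[-0.507, -0.787, 0.351], [-0.646, 0.617, 0.451], [-0.571, 0.001, -0.821]]
wrist_force: [-0.0, 0.6, -0.1]
gripper_width: 1.0
gripper_force: 0.0
```

Run:
```python
from h import *
M=rot(51.7,35);o=np.array([.554,-.2907,.0797])
print(sense()['joints'].round(1))
go(M@F,o+M@np.array([0,0,.15]))
for n in('scene','top'): c=cam(n); cv2.imwrite(f'pics/{n}1.png',c['pixels'])
i=cv2.imread('pics/scene1.png')[100:300,60:360];j=cv2.imread('pics/top1.png')[150:350,340:640]
cv2.imwrite('pics/g1.png',np.vstack([cv2.resize(i,(450,300)),cv2.resize(j,(450,300))]))
```

```text
[-38.2  22.9   9.5 -35.6 -79.2   7.8]
t 2.83 rv [0.003, -0.003, 0.002] cm [3.64, -0.73, 4.14] rows>= 1.3
```

View pics/g1.png

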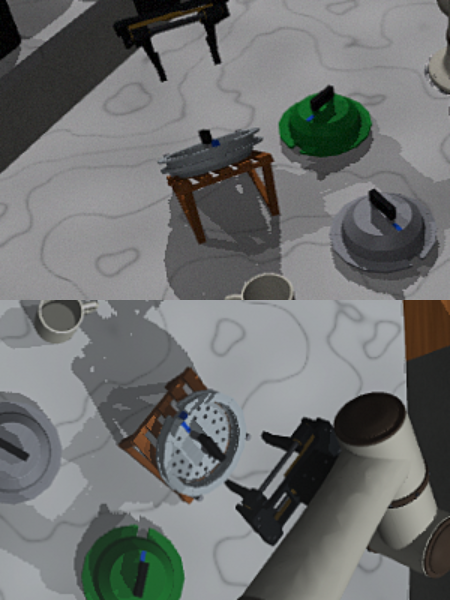

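The gripper is poised over the tray, with its jaws lined up across the handle. The tray's handle is at about (207,447) in this mosaic.

>>> arm_command([
  [0.003,-0.003,0.002,2,-0.4,1,-1],
  [0.003,-0.003,0.002,3.6,-0.7,2.5,-1],
  [0.003,-0.003,0.002,3.64,-0.73,4.1,-1],
  [0.003,-0.003,0.002,3.64,-0.73,4.14,-1],
])

```text
time_s: 3.27
tcp_pos: [0.5001, -0.3533, 0.2019]
ee_rot: [[-0.506, -0.787, 0.353], [-0.642, 0.617, 0.455], [-0.576, 0.004, -0.818]]
wrist_force: [-0.5, 0.3, -0.7]
gripper_width: 1.005
gripper_force: 0.0
```

Run:
```python
from h import *
M=rot(51.7,35);o=np.array([.554,-.2907,.0797])
print(sense()['wrist_force'])
go(M@F,o+M@np.array([0,0,.058]))
```

```text
[-0.52871321  0.30287407 -0.67812211]
t 3.27 rv [0.005, 0.003, 0.001] cm [0.27, -0.39, 8.94] rows>= 2.1
```

>>> arm_command([
  [0.003,0.001,0,0.15,-0.2,2.5,-1],
  [0.003,0.001,0,0.2,-0.3,5,-1],
  [0.003,0.001,0,0.2,-0.3,7,-1],
  [0.003,0.001,0,0.2,-0.3,7,-1],
  [0.003,0.001,0,0.2,-0.3,7,-1],
])

```text
time_s: 3.68
tcp_pos: [0.5272, -0.3272, 0.1466]
ee_rot: [[-0.504, -0.787, 0.357], [-0.646, 0.618, 0.449], [-0.573, -0.005, -0.819]]
wrist_force: [-0.1, -0.9, 0.3]
gripper_width: 0.998
gripper_force: 0.0
```

Run:
```python
from h import *
M=rot(51.7,35);o=np.array([.554,-.2907,.0797])
print(sense()['wrist_force'])
go(M@F,o+M@np.array([0,0,.058]))
```

```text
[-0.05817151 -0.93975074  0.25880683]
t 3.68 rv [-0.002, -0.0, 0.005] cm [0.13, 0.17, 2.27] rows>= 0.5
```

>>> arm_command([
  [0,0,0,0.1,0.1,1.2,-1],
  [0,0,0,0.1,0.1,2.2,-1],
  [0,0,0,0.1,0.1,2.2,-1],
  [0,0,0,0.1,0.1,2.2,1],
  [0,0,0,0.1,0.1,2.2,1],
  [0,0,0,0.1,0.1,2.2,1],
  [0,0,0,0.1,0.1,2.2,1],
  [0,0,0,0.1,0.1,2.2,1],
])

```text
time_s: 4.35
tcp_pos: [0.5337, -0.3185, 0.1269]
ee_rot: [[-0.506, -0.785, 0.358], [-0.644, 0.62, 0.448], [-0.574, -0.004, -0.819]]
wrist_force: [0.1, 0.3, 0.1]
gripper_width: 0.707
gripper_force: 0.0
```

>>> arm_command([
  [0,0,0,0,0,0,1],
  [0,0,0,0,0,0,1],
  [0,0,0,0,0,0,1],
  [0,0,0,0,0,0,1],
])

```text
time_s: 4.68
tcp_pos: [0.5337, -0.3182, 0.1266]
ee_rot: [[-0.506, -0.785, 0.358], [-0.644, 0.619, 0.448], [-0.574, -0.004, -0.819]]
wrist_force: [0.8, 0.1, -0.6]
gripper_width: 0.404
gripper_force: 0.0
```

Run:
```python
from h import *
s=sense();M=rot(51.7,35);o=np.array([.554,-.2907,.0797])
print({k:np.round(v,3) for k,v in s.items()})
go(M@F,o+M@np.array([0,0,.058]))
```

```text
{'time_s': np.float64(4.683), 'joints': array([-34.541,  30.117,   2.09 , -39.106, -65.128,  14.314]), 'joint_velocities': array([-0.002,  0.06 , -0.029, -0.013, -0.018,  0.058]), 'effort': array([-1.3000e-02, -4.3723e+01,  1.6596e+01,  2.0550e+00, -2.4500e-01,
        2.1000e-02]), 'tcp_pos': array([ 0.534, -0.318,  0.127]), 'ee_rot': array([[-0.506, -0.785,  0.358],
       [-0.644,  0.619,  0.448],
       [-0.574, -0.004, -0.819]]), 'wrist_force': array([ 0.837,  0.062, -0.618]), 'moment': array([-0.858,  0.653, -0.012]), 'gripper_force': np.float64(0.0), 'gripper_width': np.float64(0.404)}
t 4.68 rv [-0.003, 0.0, 0.002] cm [-0.11, 0.11, 0.0] rows>= 0.0
```

Fingers are slow: about 0.9 per second. I'll keep closing.

>>> arm_command([
  [0,0,0,0,0,0,1],
  [0,0,0,0,0,0,1],
  [0,0,0,0,0,0,1],
  [0,0,0,0,0,0,1],
  [0,0,0,0,0,0,1],
  [0,0,0,0,0,0,1],
])

```text
time_s: 5.18
tcp_pos: [0.5339, -0.3183, 0.1266]
ee_rot: [[-0.506, -0.785, 0.358], [-0.644, 0.62, 0.448], [-0.574, -0.004, -0.819]]
wrist_force: [0.7, -0.9, 0.2]
gripper_width: 0.136
gripper_force: 30.0
```

Run:
```python
from h import *
s=sense();M=rot(51.7,35);o=np.array([.554,-.2907,.0797])
print({k:np.round(s[k],3) for k in('wrist_force','moment','gripper_force','gripper_width','tcp_pos')})
go(M@F,o+M@np.array([0,0,.118]))
```

```text
{'wrist_force': array([ 0.66 , -0.938,  0.179]), 'moment': array([-1.015,  0.583, -0.122]), 'gripper_force': np.float64(29.998), 'gripper_width': np.float64(0.136), 'tcp_pos': array([ 0.534, -0.318,  0.127])}
t 5.18 rv [-0.003, 0.0, 0.003] cm [-0.11, 0.11, -6.0] rows>= 1.4
```

Gripped (width 0.136 is about 12 mm). Next I lift along the tray's axis.

>>> arm_command([
  [0,0,0,0,0,-0.5,1],
  [0,0,0,0,0,-1.5,1],
  [0,0,0,0,0,-3,1],
  [0,0,0,0,0,-4.5,1],
  [0,0,0,0,0,-6,1],
  [0,0,0,0,0,-7,1],
  [0,0,0,0,0,-7.5,1],
  [0,0,0,0,0,-7.5,1],
])

```text
time_s: 5.85
tcp_pos: [0.5064, -0.3527, 0.1891]
ee_rot: [[-0.506, -0.785, 0.359], [-0.645, 0.62, 0.447], [-0.573, -0.005, -0.819]]
wrist_force: [0.2, -0.0, -3.2]
gripper_width: 0.137
gripper_force: 30.0
```

Run:
```python
from h import *
s=sense()
print({k:np.round(s[k],3) for k in('wrist_force','moment','gripper_force','gripper_width','tcp_pos','joints')})
go(rot(40)@F,[.45,-.2,.32])
```

```text
{'wrist_force': array([ 0.171, -0.033, -3.192]), 'moment': array([-1.321,  1.047, -0.046]), 'gripper_force': np.float64(29.996), 'gripper_width': np.float64(0.137), 'tcp_pos': array([ 0.506, -0.353,  0.189]), 'joints': array([-38.294,  26.82 ,   5.915, -36.884, -72.744,  12.514])}
t 5.85 rv [0.057, 0.609, 0.199] cm [-14.5, 13.82, -5.92] rows>= 5.1
```

>>> arm_command([
  [0,0,0,-1,0,-1.5,1],
  [0,0,0,-2.5,0,-3.7,1],
  [0,0,0,-4.4,0,-6.4,1],
  [0,0.08,0,-6.2,0,-9,1],
  [0,0.18,0,-7.4,0,-10.7,1],
  [0.02,0.28,0.05,-8.1,0,-11.6,1],
  [0.03,0.38,0.1,-8.2,0,-11.8,1],
  [0.04,0.46,0.14,-8.2,0,-11.8,1],
])

```text
time_s: 6.52
tcp_pos: [0.5065, -0.3509, 0.3334]
ee_rot: [[-0.719, -0.688, 0.1], [-0.679, 0.726, 0.107], [-0.146, 0.009, -0.989]]
wrist_force: [-0.6, 0.3, -4.9]
gripper_width: 0.135
gripper_force: 30.0
```

Run:
```python
from h import *
s=sense()
print({k:np.round(s[k],3) for k in('wrist_force','gripper_force','tcp_pos','joints')})
go(rot(30)@F,[.42,-.08,.33])
```

```text
{'wrist_force': array([-0.626,  0.337, -4.932]), 'gripper_force': np.float64(29.994), 'tcp_pos': array([ 0.506, -0.351,  0.333]), 'joints': array([-23.625,  18.127,  10.289,  -8.071, -79.43 , -21.682])}
t 6.52 rv [0.026, 0.145, 0.233] cm [-12.13, 25.61, 2.36] rows>= 6.8
```

>>> arm_command([
  [0.003,0.02,0.03,-1,2.5,0.2,1],
  [0.006,0.04,0.06,-2.5,5.5,0.5,1],
  [0.01,0.06,0.1,-4,9,0.8,1],
  [0.014,0.08,0.13,-6,12.5,1.2,1],
  [0.018,0.1,0.16,-8,16.5,1.5,1],
  [0.022,0.12,0.19,-9.7,20.5,1.9,1],
  [0.026,0.145,0.22,-11.2,23.5,2.2,1],
  [0.026,0.145,0.233,-12.1,25.6,2.3,1],
])

```text
time_s: 7.18
tcp_pos: [0.4168, -0.0782, 0.3285]
ee_rot: [[-0.865, -0.502, -0.003], [-0.502, 0.865, 0.005], [0.0, 0.006, -1.0]]
wrist_force: [0.9, -0.1, -2.7]
gripper_width: 0.131
gripper_force: 30.0
```

Run:
```python
from h import *
s=sense()
print({k:np.round(s[k],3) for k in('wrist_force','gripper_force','tcp_pos','joints')})
go(rot(0)@F,[.48,.22,.30])
c=cam('top');i=c['pixels'][130:360,110:340];cv2.imwrite('pics/t2.png',cv2.resize(i,(575,575)))
print('crock',onz(c,168,258,.12),'red spoon pixels',onz(c,180,256,.2),onz(c,140,238,.25),onz(c,145,272,.25), onz(c,187,258,.12))
```

```text
{'wrist_force': array([ 0.854, -0.119, -2.686]), 'gripper_force': np.float64(30.0), 'tcp_pos': array([ 0.417, -0.078,  0.328]), 'joints': array([ 11.279,  -1.353, -16.265,  -0.327, -75.21 , -71.032])}
t 7.18 rv [0.006, -0.002, 0.526] cm [-20.45, 22.59, 2.98] rows>= 7.3
crock [0.48807998 0.47798373 0.12      ] red spoon pixels [0.48901734 0.42802344 0.2       ] [0.52514093 0.51219814 0.25      ] [0.44687557 0.49637126 0.25      ] [0.48937523 0.42916227 0.12      ]
```

View pics/t2.png

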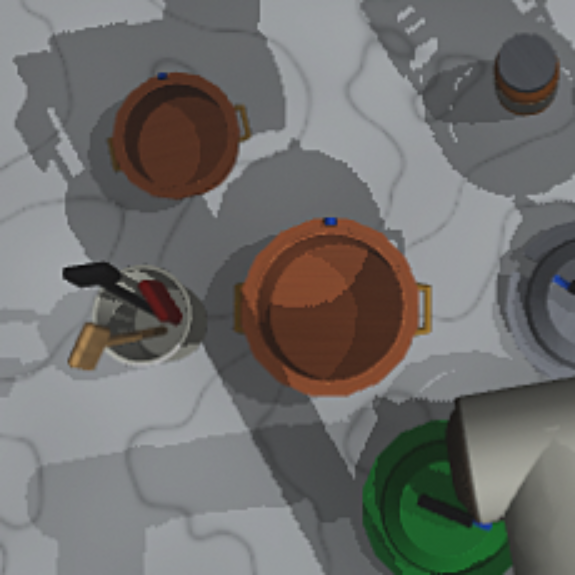

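The rim and key of the large pot are clear at about (330,222) in the crop. The nearest spoon is at (182,300), well clear of where the gripper will be.

>>> arm_command([
  [0,0,0.05,-1.5,2,0.2,1],
  [0,0,0.12,-4,4.8,0.5,1],
  [0,0,0.19,-7,8,0.9,1],
  [0.003,0,0.27,-10,11.2,1.4,1],
  [0.003,0,0.35,-13,14.4,1.9,1],
  [0.006,0,0.42,-16,17.6,2.3,1],
  [0.006,-0.002,0.48,-18.5,20.4,2.7,1],
  [0.006,-0.002,0.526,-20.4,22.6,3,1],
])

```text
time_s: 7.9
tcp_pos: [0.4816, 0.2192, 0.2994]
ee_rot: [[-1.0, 0.003, 0.001], [0.003, 1.0, -0.002], [-0.001, -0.002, -1.0]]
wrist_force: [0.9, -1.0, -2.7]
gripper_width: 0.131
gripper_force: 30.0
```

Run:
```python
from h import *
s=sense()
print({k:np.round(s[k],3) for k in('wrist_force','moment','tcp_pos','joints')})
go(rot(0)@F,[.512,.297,.22])
```

```text
{'wrist_force': array([ 0.875, -1.033, -2.662]), 'moment': array([-0.082, -0.231, -0.028]), 'tcp_pos': array([0.482, 0.219, 0.299]), 'joints': array([ 4.21250e+01,  1.04770e+01, -7.41000e+00,  1.31000e-01,
       -7.21190e+01, -1.32316e+02])}
t 7.9 rv [-0.002, 0.001, -0.003] cm [-3.01, 7.8, 7.93] rows>= 2.8
```

>>> arm_command([
  [0,0,0,-1,2.5,1.5,1],
  [-0.001,0,-0.002,-2,5,4,1],
  [-0.002,0.001,-0.003,-2.8,7.2,6.5,1],
  [-0.002,0.001,-0.003,-3,7.8,7.9,1],
  [-0.002,0.001,-0.003,-3,7.8,7.9,1],
  [-0.002,0.001,-0.003,-3,7.8,7.9,1],
])

```text
time_s: 8.4
tcp_pos: [0.5119, 0.2939, 0.2202]
ee_rot: [[-1.0, -0.003, -0.001], [-0.003, 1.0, -0.003], [0.001, -0.003, -1.0]]
wrist_force: [0.5, -0.8, -2.4]
gripper_width: 0.133
gripper_force: 30.0
```

Run:
```python
from h import *
s=sense()
print({k:np.round(s[k],3) for k in('wrist_force','moment','tcp_pos')})
go(rot(0)@F,[.511,.297,.15])
for n in('scene','top'):
    c=cam(n); print(n,blobs(c,(100,100,40),(130,255,255),4)); cv2.imwrite(f'pics/{n}3.png',c['pixels'])
    p=s['tcp_pos']
    for q in([.0885,0,-.011],[.0885,0,-.04],[-.092,0,-.018]): print(q,proj(c,p+q))
    print('potkey',proj(c,[.5995,.297,.086]))
a=cv2.imread('pics/scene3.png')[170:350,330:530];b=cv2.imread('pics/top3.png')[150:330,160:360]
cv2.imwrite('pics/g3.png',np.hstack([cv2.resize(x,(400,360)) for x in(a,b)]))
```

```text
{'wrist_force': array([ 0.487, -0.816, -2.394]), 'moment': array([-0.004, -0.16 ,  0.019]), 'tcp_pos': array([0.512, 0.294, 0.22 ])}
t 8.4 rv [-0.003, -0.001, 0.003] cm [0.08, 0.33, 7.02] rows>= 1.7
scene [(np.int32(14), [266.2, 178.5], [264, 177, 6, 4]), (np.int32(13), [385.8, 196.5], [383, 195, 6, 4]), (np.int32(69), [418.6, 249.0], [413, 242, 12, 14]), (np.int32(19), [324.3, 250.9], [321, 249, 7, 5]), (np.int32(26), [411.8, 289.3], [409, 287, 6, 6]), (np.int32(16), [477.5, 378.5], [476, 377, 4, 4])]
[0.0885, 0, -0.011] [416.57691161 251.63773427]
[0.0885, 0, -0.04] [415.12343127 260.79783291]
[-0.092, 0, -0.018] [438.13586461 201.63110185]
potkey [412.11535742 288.47837312]
top [(np.int32(8), [174.2, 159.8], [173, 159, 4, 3]), (np.int32(20), [236.0, 209.5], [234, 208, 5, 4]), (np.int32(7), [241.6, 217.7], [240, 217, 5, 2]), (np.int32(21), [237.0, 221.0], [236, 218, 3, 7]), (np.int32(24), [334.0, 242.4], [331, 240, 7, 6]), (np.int32(25), [434.9, 320.6], [433, 317, 5, 8]), (np.int32(24), [302.5, 339.0], [299, 337, 8, 5])]
[0.0885, 0, -0.011] [237.02020964 210.43664543]
[0.0885, 0, -0.04] [238.63765091 212.20429724]
[-0.092, 0, -0.018] [234.62226171 286.59871548]
potkey [242.2671752  217.78270157]
```

View pics/g3.png

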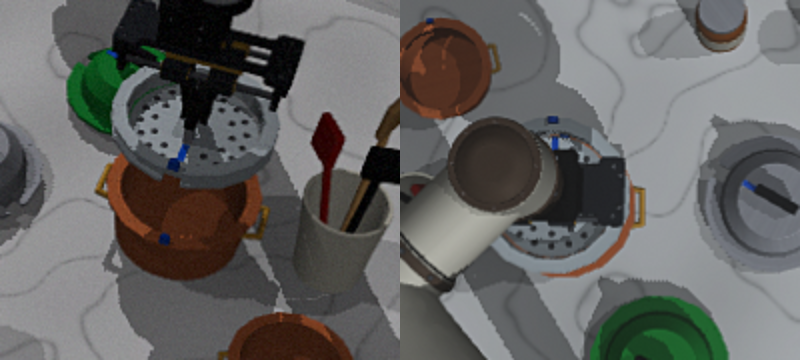

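Seen from the front, the tray hangs level over the pot, its key at (172,162) in the crop and the pot's key at (165,238).

Run:
```python
from h import *
for i in range(4):
    s=sense();print(s['time_s'],s['tcp_pos'].round(4),s['joint_velocities'].round(2)[:3]); capture('top')
go(rot(0)@F,[.511,.297,.15])
```

```text
8.5 [0.513  0.294  0.2231] [-0.24 -1.27  0.55]
8.55 [0.5131 0.294  0.2236] [-0.18 -0.68  0.03]
8.6 [0.5132 0.294  0.2238] [-0.15 -0.18 -0.13]
8.65 [0.5131 0.2939 0.2237] [-0.01  0.16 -0.21]
t 8.7 rv [0.002, 0.005, 0.001] cm [0.24, 0.29, 7.35] rows>= 1.8
```

>>> arm_command([
  [0.002,0.004,0,0.1,0.1,1.5,1],
  [0.002,0.004,0,0.2,0.25,3.5,1],
  [0.002,0.004,0,0.2,0.25,5.5,1],
  [0.002,0.004,0,0.2,0.25,6.8,1],
  [0.002,0.004,0,0.2,0.25,7,1],
  [0.002,0.004,0,0.2,0.25,7,1],
  [0.002,0.004,0,0.2,0.25,7,1],
  [0.002,0.004,0,0.2,0.25,7,1],
])

```text
time_s: 9.37
tcp_pos: [0.5119, 0.2974, 0.1537]
ee_rot: [[-1.0, -0.002, 0.002], [-0.002, 1.0, 0.0], [-0.002, 0.0, -1.0]]
wrist_force: [0.6, 0.6, -3.9]
gripper_width: 0.136
gripper_force: 30.0
```

Run:
```python
from h import *
c=cam('top');d=cam('scene')
s=sense();print(s['tcp_pos'].round(4),s['wrist_force'],s['moment'])
go(rot(0)@F,[.511,.297,.125])
for c in(c,d): print(blobs(c,(100,100,40),(130,255,255),4)); print(proj(c,s['tcp_pos']+[.0885,0,-.011]))
```

```text
[0.5116 0.2973 0.1533] [ 0.79093249  0.82636329 -3.46496869] [ 0.05194628 -0.15002478  0.05049924]
t 9.47 rv [0.0, 0.001, 0.002] cm [0.06, -0.03, 2.83] rows>= 0.7
[(np.int32(11), [174.4, 159.9], [173, 159, 4, 3]), (np.int32(17), [237.9, 213.8], [236, 212, 5, 4]), (np.int32(25), [239.3, 224.9], [238, 222, 4, 7]), (np.int32(24), [334.0, 242.4], [331, 240, 7, 6]), (np.int32(25), [434.9, 320.6], [433, 317, 5, 8]), (np.int32(24), [302.5, 339.0], [299, 337, 8, 5])]
[239.32456551 214.49206835]
[(np.int32(14), [266.2, 178.5], [264, 177, 6, 4]), (np.int32(13), [385.8, 196.5], [383, 195, 6, 4]), (np.int32(19), [324.3, 250.9], [321, 249, 7, 5]), (np.int32(67), [416.9, 269.8], [412, 263, 11, 14]), (np.int32(26), [411.8, 289.2], [409, 287, 6, 6]), (np.int32(18), [477.5, 378.2], [476, 376, 4, 5])]
[414.77495328 272.61855648]
```

Run:
```python
from h import *
c=cam('top');d=cam('scene');s=sense()
k=onz(c,237.9,213.8,.143);st=onz(c,239.3,224.9,.1145);t=s['tcp_pos'];print(t,k,st,(k-t)[:2],(st-t)[:2],np.degrees(np.arctan2(*(k-st)[1::-1])))
h=cv2.cvtColor(d['pixels'],cv2.COLOR_BGR2HSV);m=cv2.inRange(h,(100,100,40),(130,255,255))[258:282,405:432]
print('\n'.join(''.join('#' if x else '.' for x in r) for r in m))
kk,e=tri([ray(c,237.9,213.8),ray(d,414.3,273.5)]);print(kk,e)
```

```text
[0.51132122 0.29704879 0.15281715] [0.60166199 0.30079456 0.143     ] [0.57730588 0.30010684 0.1145    ] [0.09034077 0.00374577] [0.06598466 0.00305805] 1.617370890172166
...........................
...........................
...........................
...........................
..............#............
..............####.........
..............####.........
.............####..........
.............####..........
............####...........
............####...........
............####...........
........#######............
........#######............
.......######..............
.......######..............
.......######..............
.......######..............
..........##...............
...........................
...........................
...........................
...........................
...........................
[0.60228146 0.29892999 0.14237093] [np.float64(0.002014240390194457), np.float64(0.0020142403901944723)]
```

>>> arm_command([
  [0,0,0.012,0.03,-0.05,0.6,1],
  [0,0,0.025,0.03,-0.05,1.2,1],
  [0,0,0.025,0.03,-0.05,1.8,1],
  [0,0,0.025,0.03,-0.05,2.1,1],
  [0,0,0.025,0.03,-0.05,2.3,1],
  [0,0,0.025,0.03,-0.05,2.3,1],
  [0,0,0.025,0.03,-0.05,2.3,1],
])

```text
time_s: 10.15
tcp_pos: [0.5108, 0.2963, 0.1288]
ee_rot: [[-1.0, 0.023, -0.001], [0.023, 1.0, -0.002], [0.001, -0.002, -1.0]]
wrist_force: [-0.5, 1.0, -3.1]
gripper_width: 0.133
gripper_force: 30.0
```

Run:
```python
from h import *
c=cam('top');d=cam('scene')
s=sense();print(s['tcp_pos'].round(4),s['wrist_force'],s['moment'])
go(rot(-1.4)@F,[.511,.297,.118])
for c in(c,d): print(blobs(c,(100,100,40),(130,255,255),4))
```

```text
[0.5109 0.2964 0.1292] [-0.52203811  0.47260026 -2.88228059] [ 0.03939852 -0.16064661 -0.03846258]
t 10.25 rv [-0.001, -0.0, 0.002] cm [-0.01, 0.06, 1.12] rows>= 0.3
[(np.int32(10), [174.2, 160.0], [173, 159, 4, 3]), (np.int32(18), [240.8, 215.7], [239, 214, 5, 4]), (np.int32(24), [241.8, 227.2], [240, 224, 4, 7]), (np.int32(24), [334.0, 242.4], [331, 240, 7, 6]), (np.int32(25), [434.9, 320.6], [433, 317, 5, 8]), (np.int32(24), [302.5, 339.0], [299, 337, 8, 5])]
[(np.int32(14), [266.2, 178.5], [264, 177, 6, 4]), (np.int32(14), [386.0, 196.5], [383, 195, 7, 4]), (np.int32(19), [324.3, 250.9], [321, 249, 7, 5]), (np.int32(63), [414.8, 276.1], [409, 269, 12, 14]), (np.int32(26), [411.9, 289.4], [409, 287, 6, 6]), (np.int32(16), [477.5, 378.5], [476, 377, 4, 4])]
```

>>> arm_command([
  [0,0,-0.008,0,0.03,0.3,1],
  [0,0,-0.008,0,0.03,0.5,1],
  [0,0,-0.008,0,0.03,0.7,1],
  [0,0,-0.008,0,0.03,0.85,1],
  [0,0,-0.008,0,0.03,0.95,1],
  [0,0,-0.008,0,0.03,0.95,1],
])

```text
time_s: 10.75
tcp_pos: [0.5107, 0.2958, 0.1208]
ee_rot: [[-1.0, 0.015, -0.001], [0.015, 1.0, -0.003], [0.001, -0.003, -1.0]]
wrist_force: [-3.7, -4.2, 6.5]
gripper_width: 0.142
gripper_force: 30.6
```

Run:
```python
from h import *
capture('top');s=sense();print(s['tcp_pos'].round(4),s['wrist_force'],s['moment'])
```

```text
[0.5108 0.2958 0.1209] [-3.83807811 -4.52401207  5.74068001] [-0.75400121  0.64897282  0.07396612]
```

>>> arm_command([
  [0,0,0,0.1,-0.1,0,1],
  [0,0,0,0.12,-0.15,0.05,1],
  [0,0,0,0.12,-0.15,0.1,1],
  [0,0,0,0.12,-0.15,0.15,1],
  [0,0,0,0.12,-0.15,0.15,1],
])

```text
time_s: 11.22
tcp_pos: [0.5092, 0.295, 0.1171]
ee_rot: [[-1.0, 0.015, -0.002], [0.015, 1.0, -0.002], [0.002, -0.002, -1.0]]
wrist_force: [0.3, 0.9, -3.6]
gripper_width: 0.137
gripper_force: 30.0
```

Run:
```python
from h import *
c=cam('top');d=cam('scene');s=sense();print(s['tcp_pos'].round(4),s['wrist_force'],s['moment'])
for q in(c,d): print([b for b in blobs(q,(100,100,40),(130,255,255),4)])
a=d['pixels'][225:325,360:490];cv2.imwrite('pics/g4.png',cv2.resize(a,(780,600),interpolation=cv2.INTER_CUBIC))
```

```text
[0.5094 0.2951 0.1174] [ 0.39085643  0.26058615 -3.36913097] [ 0.04136611 -0.17437236 -0.06086244]
[(np.int32(10), [174.2, 160.0], [173, 159, 4, 3]), (np.int32(15), [242.0, 217.0], [240, 216, 5, 3]), (np.int32(26), [242.5, 228.0], [241, 225, 4, 7]), (np.int32(24), [334.0, 242.4], [331, 240, 7, 6]), (np.int32(25), [434.9, 320.6], [433, 317, 5, 8]), (np.int32(24), [302.5, 339.0], [299, 337, 8, 5])]
[(np.int32(14), [266.2, 178.5], [264, 177, 6, 4]), (np.int32(13), [385.8, 196.5], [383, 195, 6, 4]), (np.int32(20), [324.2, 250.8], [321, 249, 7, 5]), (np.int32(63), [414.2, 278.8], [409, 271, 11, 15]), (np.int32(26), [411.9, 289.3], [409, 287, 6, 6]), (np.int32(16), [477.5, 378.5], [476, 377, 4, 4])]
```

View pics/g4.png

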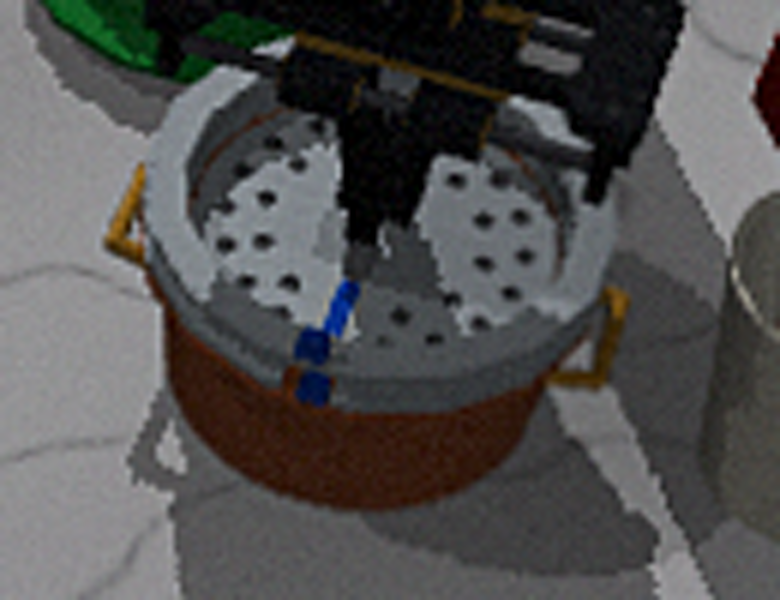

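The foot has entered the bore and the notch straddles the pot's key at (312,385). It's still hanging, though, so I'll keep lowering until it seats.

>>> arm_command([
  [0,0,0,0,0,0.1,1],
  [0,0,0,0,0,0.15,1],
  [0,0,0,0,0,0.2,1],
  [0,0,0,0,0,0.2,1],
  [0,0,0,0,0,0.2,1],
])

```text
time_s: 11.73
tcp_pos: [0.5095, 0.2951, 0.1159]
ee_rot: [[-1.0, 0.015, -0.001], [0.015, 1.0, -0.002], [0.001, -0.002, -1.0]]
wrist_force: [-0.2, 0.4, -3.8]
gripper_width: 0.137
gripper_force: 30.0
```

Run:
```python
from h import *
c=cam('top');s=sense();print(s['tcp_pos'].round(4),s['wrist_force'],s['moment'])
```

```text
[0.5095 0.2951 0.1159] [ 0.05904856 -0.30375259 -3.53595244] [ 0.00663371 -0.12069522 -0.02715233]
```

>>> arm_command([
  [0,0,0,0,0,0.1,1],
  [0,0,0,0,0,0.15,1],
  [0,0,0,0,0,0.2,1],
  [0,0,0,0,0,0.25,1],
  [0,0,0,0,0,0.25,1],
])

```text
time_s: 12.2
tcp_pos: [0.5097, 0.2953, 0.1151]
ee_rot: [[-1.0, 0.014, 0.0], [0.014, 1.0, -0.001], [-0.0, -0.001, -1.0]]
wrist_force: [-3.5, -0.0, 6.1]
gripper_width: 0.133
gripper_force: 30.0
```

Run:
```python
from h import *
c=cam('top');s=sense();print(s['tcp_pos'].round(4),s['wrist_force'],s['moment'])
```

```text
[0.5097 0.2953 0.1152] [-4.06676055 -0.44993702  6.29153744] [-0.28505449  0.87626865 -0.06144605]
```

>>> arm_command([
  [0,0,0,0,0,-0.05,0.4],
  [0,0,0,0,0,-0.05,0.2],
  [0,0,0,0,0,-0.05,0],
  [0,0,0,0,0,-0.05,-0.2],
  [0,0,0,0,0,-0.05,-0.2],
  [0,0,0,0,0,-0.05,-0.2],
  [0,0,0,0,0,-0.05,-0.2],
])

```text
time_s: 12.83
tcp_pos: [0.5096, 0.2951, 0.1138]
ee_rot: [[-1.0, 0.015, -0.001], [0.015, 1.0, -0.002], [0.001, -0.002, -1.0]]
wrist_force: [-0.3, -0.2, -0.1]
gripper_width: 0.56
gripper_force: 0.0
```

>>> arm_command([
  [0,0,0,0,0,-1,-0.2],
  [0,0,0,0,0,-3,-0.2],
  [0,0,0,0,0,-5.5,-0.2],
  [0,0,0,0,0,-8.5,-0.2],
  [0,0,0,0,0,-12,-0.2],
  [0,0,0,0,0,-15,-0.3],
  [0,0,0,0,0,-15,-0.3],
])

```text
time_s: 13.42
tcp_pos: [0.5125, 0.297, 0.2727]
ee_rot: [[-1.0, 0.014, 0.012], [0.014, 1.0, 0.007], [-0.012, 0.007, -1.0]]
wrist_force: [0.3, 0.5, 1.4]
gripper_width: 0.64
gripper_force: 0.0
```

Run:
```python
from h import *
c=cam('top');d=cam('scene');s=sense();print(s['tcp_pos'].round(4),s['wrist_force'],s['joints'].round(1))
for q in(c,d): print([b for b in blobs(q,(100,100,40),(130,255,255),4)]); print([proj(q,[.511+.0885*np.cos(a),.2965+.0885*np.sin(a),z]).round(1).tolist() for z in(.102,.08) for a in (0,np.pi/2,-np.pi/2,np.pi)])
a=d['pixels'][215:325,360:490];cv2.imwrite('pics/g5.png',cv2.resize(a,(702,594),interpolation=cv2.INTER_CUBIC))
go(rot(62)@F,[.525,.0215,.25])
```

```text
[0.5099 0.2957 0.2662] [-0.16400278 -0.4253227  -0.76514189] [  45.8   17.6   -2.6    0.   -69.7 -136.7]
[(np.int32(8), [174.2, 159.8], [173, 159, 4, 3]), (np.int32(15), [242.0, 217.0], [240, 216, 5, 3]), (np.int32(24), [334.0, 242.4], [331, 240, 7, 6]), (np.int32(25), [434.9, 320.6], [433, 317, 5, 8]), (np.int32(24), [302.5, 339.0], [299, 337, 8, 5])]
[[241.7, 216.9], [206.0, 250.5], [275.0, 252.2], [239.2, 286.1], [242.7, 218.1], [207.6, 251.1], [275.6, 252.8], [240.3, 286.2]]
[(np.int32(13), [266.4, 178.4], [264, 177, 6, 4]), (np.int32(14), [386.0, 196.5], [383, 195, 7, 4]), (np.int32(19), [324.3, 250.9], [321, 249, 7, 5]), (np.int32(62), [414.0, 279.5], [409, 272, 11, 15]), (np.int32(25), [411.8, 289.5], [409, 287, 6, 6]), (np.int32(16), [477.5, 378.5], [476, 377, 4, 4])]
[[412.6, 284.0], [460.1, 267.9], [388.1, 246.8], [433.4, 232.8], [411.6, 290.1], [458.5, 274.1], [387.5, 253.0], [432.3, 239.0]]
t 13.52 rv [0.0, 0.003, -1.097] cm [-1.92, -27.4, 1.58] rows>= 8.8
```

View pics/g5.png

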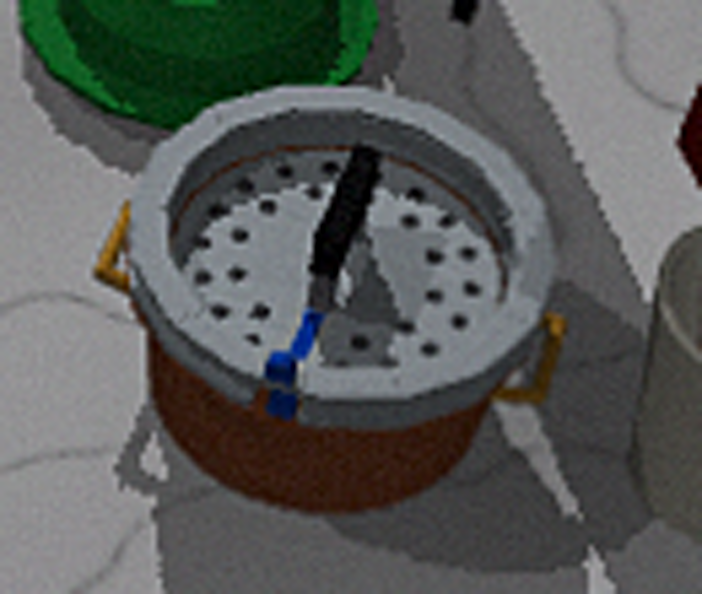

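The tray sits level and home: its key at (280,367) in the crop is straight above the pot's key at (280,403). The lid is next.

>>> arm_command([
  [0,0,-0.06,-0.1,-1.5,0.2,-0.6],
  [0,0,-0.18,-0.4,-4.5,0.6,-0.8],
  [0,0.001,-0.3,-0.7,-8,1,-1],
  [0,0.002,-0.42,-1,-12,1.3,-1],
  [0,0.003,-0.54,-1.3,-15.5,1.6,-1],
  [0,0.003,-0.66,-1.5,-19,1.6,-1],
  [0,0.003,-0.78,-1.7,-22.5,1.6,-1],
  [0,0.003,-0.9,-1.9,-25,1.6,-1],
])

```text
time_s: 14.18
tcp_pos: [0.5235, 0.0424, 0.247]
ee_rot: [[-0.63, -0.777, -0.007], [-0.777, 0.63, -0.004], [0.007, 0.003, -1.0]]
wrist_force: [0.2, 0.5, 0.5]
gripper_width: 0.997
gripper_force: 0.0
```

>>> arm_command([
  [0,0,-0.1,-0.5,-1,0,-1],
  [0,0,-0.19,-1,-1.5,0,-1],
  [0,0,-0.19,-1,-1.5,0,-1],
  [0,0,-0.19,-1,-1.5,0,-1],
])

```text
time_s: 14.52
tcp_pos: [0.5421, 0.043, 0.247]
ee_rot: [[-0.478, -0.878, -0.006], [-0.878, 0.478, -0.004], [0.006, 0.004, -1.0]]
wrist_force: [-0.9, 0.7, 0.0]
gripper_width: 1.002
gripper_force: 0.0
```

Run:
```python
from h import *
c=cam('top')
go(rot(62)@F,[.525,.0215,.15]); print(sense()['joints'].round(1))
```

```text
t 14.57 rv [0.004, -0.006, -0.009] cm [2.67, 0.42, 9.74] rows>= 2.4
[ 21.7  14.1 -10.3   0.1 -66.  -50.2]
```

>>> arm_command([
  [0.002,-0.003,-0.009,1.2,0.2,1,-1],
  [0.004,-0.006,-0.009,2.5,0.4,3.5,-1],
  [0.004,-0.006,-0.009,2.67,0.42,6.5,-1],
  [0.004,-0.006,-0.009,2.67,0.42,9,-1],
  [0.004,-0.006,-0.009,2.67,0.42,9.7,-1],
  [0.004,-0.006,-0.009,2.67,0.42,9.7,-1],
])

```text
time_s: 15.07
tcp_pos: [0.5244, 0.0214, 0.1495]
ee_rot: [[-0.468, -0.884, -0.002], [-0.884, 0.468, -0.001], [0.002, 0.001, -1.0]]
wrist_force: [-0.1, -0.2, 0.6]
gripper_width: 1.0
gripper_force: 0.0
```

Run:
```python
from h import *
c=cam('top');c=cam('top');
go(rot(62)@F,[.525,.0215,.086])
```

```text
t 15.17 rv [-0.004, 0.002, 0.003] cm [0.15, 0.17, 6.64] rows>= 1.6
```

>>> arm_command([
  [0,0,0,0,0.05,1.5,-0.5],
  [0,0,0,0,0.05,3.5,-0.5],
  [0,0,0,0,0.05,5,-0.3],
  [0,0,0,0,0.05,6,-0.2],
  [0,0,0,0,0.05,6.4,0],
  [0,0,0,0,0.05,6.4,0],
  [0,0,0,0,0.05,6.4,0],
  [0,0,0,0,0.05,6.4,0],
])

```text
time_s: 15.83
tcp_pos: [0.5268, 0.0221, 0.0886]
ee_rot: [[-0.467, -0.884, 0.005], [-0.884, 0.467, 0.001], [-0.003, -0.004, -1.0]]
wrist_force: [0.0, 0.4, -0.2]
gripper_width: 0.529
gripper_force: 0.0
```

Run:
```python
from h import *
c=cam('top');
go(rot(62)@F,[.525,.0215,.086]); print(sense()['wrist_force'],sense()['gripper_width'])
```

```text
t 15.88 rv [-0.004, 0.003, 0.002] cm [0.12, 0.12, 0.25] rows>= 0.1
[-0.18282795  0.15373169  0.41620441] 0.5176127460973841
```

>>> arm_command([
  [-0.004,0.003,0,0.05,0.05,0.15,0.1],
  [-0.004,0.003,0,0.05,0.05,0.15,1],
  [-0.004,0.003,0,0.05,0.05,0.15,1],
  [-0.004,0.003,0,0.05,0.05,0.15,1],
  [-0.004,0.003,0,0.05,0.05,0.15,1],
  [-0.004,0.003,0,0.05,0.05,0.15,1],
  [-0.004,0.003,0,0.05,0.05,0.15,1],
  [-0.004,0.003,0,0.05,0.05,0.15,1],
])

```text
time_s: 16.55
tcp_pos: [0.5256, 0.0216, 0.086]
ee_rot: [[-0.468, -0.884, -0.001], [-0.884, 0.468, -0.0], [0.001, 0.001, -1.0]]
wrist_force: [1.9, 0.5, 0.1]
gripper_width: 0.134
gripper_force: 30.0
```

Run:
```python
from h import *
c=cam('top');s=sense();print(s['gripper_width'],s['gripper_force'],s['wrist_force'],s['moment'],s['tcp_pos'])
go(rot(62)@F,[.525,.0215,.086])
```

```text
0.13318353480212106 29.998631668277085 [ 1.52674328 -0.61658873 -0.66816378] [-0.00836751 -0.47077986  0.04093758] [0.52559406 0.0216306  0.0860381 ]
t 16.6 rv [0.001, -0.001, 0.002] cm [0.04, 0.05, 0.0] rows>= 0.0
```

Gripped. Now I lift straight up.

>>> arm_command([
  [0,0,0,0,0,-0.5,1],
  [0,0,0,0,0,-1.5,1],
  [0,0,0,0,0,-4,1],
  [0,0,0,0,0,-7,1],
  [0,0,0,0,0,-10.5,1],
  [0,0,0,0,0,-14,1],
  [0,0,0,0,0,-16,1],
  [0,0,0,0,0,-16.5,1],
])

```text
time_s: 17.27
tcp_pos: [0.527, 0.0219, 0.256]
ee_rot: [[-0.467, -0.884, 0.006], [-0.884, 0.467, 0.002], [-0.005, -0.005, -1.0]]
wrist_force: [1.0, 0.1, -2.3]
gripper_width: 0.133
gripper_force: 30.0
```

Run:
```python
from h import *
c=cam('top');s=sense();print(s['gripper_width'],s['wrist_force'],s['moment'],s['tcp_pos'])
print(blobs(c,(100,100,40),(130,255,255),4)); print(blobs(cam('scene'),(100,100,40),(130,255,255),4))
go(rot(0)@F,[.5095,.295,.25])
```

```text
0.13705101768974629 [ 1.66748027  0.67004313 -2.81386855] [ 0.11347306 -0.09639483  0.02966322] [0.52628154 0.02189286 0.2542861 ]
[(np.int32(9), [174.1, 159.9], [173, 159, 4, 3]), (np.int32(15), [242.0, 217.0], [240, 216, 5, 3]), (np.int32(53), [242.4, 231.8], [241, 225, 4, 17]), (np.int32(25), [434.9, 320.6], [433, 317, 5, 8])]
[(np.int32(14), [266.2, 178.5], [264, 177, 6, 4]), (np.int32(13), [385.8, 196.5], [383, 195, 6, 4]), (np.int32(24), [323.8, 200.0], [320, 198, 8, 5]), (np.int32(64), [414.0, 279.6], [409, 272, 11, 15]), (np.int32(25), [411.8, 289.5], [409, 287, 6, 6]), (np.int32(16), [477.5, 378.5], [476, 377, 4, 4])]
t 17.37 rv [0.001, -0.0, 1.084] cm [-23.41, 14.17, 0.2] rows>= 8.7
```

>>> arm_command([
  [0,0,0.06,-1,0.6,0,1],
  [0,0,0.16,-3.5,2.1,0,1],
  [0,0,0.28,-6.5,4,0,1],
  [0,0,0.4,-9.5,5.8,0,1],
  [0,0,0.52,-12.5,7.6,0,1],
  [0,0,0.64,-15.2,9.2,0,1],
  [0,0,0.76,-17.8,10.8,0,1],
  [0,0,0.86,-19.8,12,0,1],
])

```text
time_s: 18.03
tcp_pos: [0.5103, 0.2543, 0.2475]
ee_rot: [[-0.976, -0.217, -0.007], [-0.217, 0.976, -0.003], [0.008, -0.002, -1.0]]
wrist_force: [0.2, -1.3, -2.5]
gripper_width: 0.132
gripper_force: 30.0
```

Run:
```python
from h import *
go(rot(0)@F,[.5095,.295,.23])
```

```text
t 18.03 rv [-0.002, -0.008, 0.219] cm [-0.82, 3.99, 1.74] rows>= 1.8
```

>>> arm_command([
  [0,0,0.1,-0.4,1.5,0.3,1],
  [0,0,0.18,-0.7,3,0.8,1],
  [0,0,0.219,-0.8,3.9,1.3,1],
  [0,0,0.219,-0.8,4,1.7,1],
  [0,0,0.219,-0.8,4,1.7,1],
  [0,0,0.219,-0.8,4,1.7,1],
  [0,0,0.219,-0.8,4,1.7,1],
])

```text
time_s: 18.62
tcp_pos: [0.5108, 0.2926, 0.2333]
ee_rot: [[-1.0, -0.005, -0.003], [-0.005, 1.0, -0.001], [0.003, -0.001, -1.0]]
wrist_force: [0.3, 0.3, -2.8]
gripper_width: 0.134
gripper_force: 30.0
```

Run:
```python
from h import *
capture('top');c=cam('top');d=cam('scene');s=sense();t=s['tcp_pos'];print(t,s['moment'])
for q in(c,d): print(blobs(q,(100,100,40),(130,255,255),4)); print('stripe pred',proj(q,t+[.04,0,-.025]).round(1),'notch',proj(q,t+[.0885,0,-.066]).round(1))
go(rot(0)@F,[.5095,.295,.185])
a=d['pixels'][200:320,360:490];b=c['pixels'][190:310,180:310];cv2.imwrite('pics/g6.png',np.hstack([cv2.resize(x,(390,360),interpolation=cv2.INTER_CUBIC) for x in(a,b)]))
```

```text
[0.51111631 0.29292957 0.23421052] [ 0.04840503 -0.1705268  -0.01751933]
[(np.int32(8), [174.2, 159.8], [173, 159, 4, 3]), (np.int32(10), [241.2, 216.9], [240, 216, 4, 3]), (np.int32(25), [434.9, 320.6], [433, 317, 5, 8]), (np.int32(24), [302.5, 339.0], [299, 337, 8, 5])]
stripe pred [236.6 231. ] notch [239.7 213.2]
[(np.int32(14), [266.2, 178.5], [264, 177, 6, 4]), (np.int32(13), [385.8, 196.3], [383, 195, 6, 4]), (np.int32(26), [422.7, 236.2], [420, 233, 6, 7]), (np.int32(65), [414.1, 279.4], [409, 272, 11, 15]), (np.int32(24), [411.7, 289.5], [409, 287, 6, 6]), (np.int32(16), [477.5, 378.5], [476, 377, 4, 4])]
stripe pred [422.6 236.2] notch [414.2 264.1]
t 18.77 rv [0.0, -0.002, 0.004] cm [0.15, 0.21, 4.92] rows>= 1.2
```

View pics/g6.png

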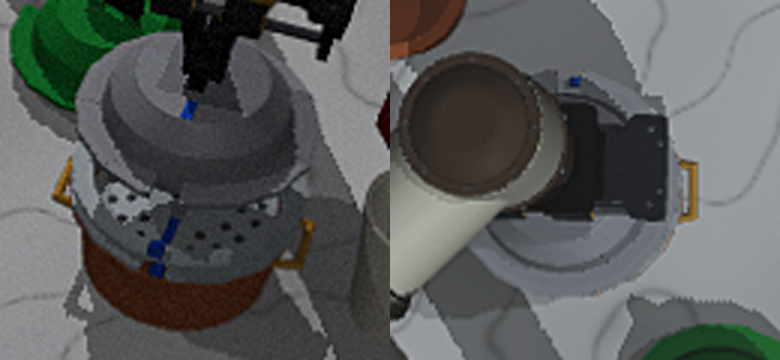

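The lid is level over the tray. The tray's key shows through its notch, at (575,80) in the right half. I'll lower it.

>>> arm_command([
  [0,0,0.004,0.05,0.1,1,1],
  [0,-0.002,0.004,0.1,0.2,2,1],
  [0,-0.002,0.004,0.1,0.2,3,1],
  [0,-0.002,0.004,0.1,0.2,3.8,1],
  [0,-0.002,0.004,0.1,0.2,4.3,1],
  [0,-0.002,0.004,0.1,0.2,4.3,1],
  [0,-0.002,0.004,0.1,0.2,4.3,1],
])

```text
time_s: 19.35
tcp_pos: [0.5099, 0.2955, 0.1904]
ee_rot: [[-1.0, -0.001, -0.0], [-0.001, 1.0, -0.001], [0.0, -0.001, -1.0]]
wrist_force: [0.3, 0.1, -2.5]
gripper_width: 0.135
gripper_force: 30.0
```

Run:
```python
from h import *
capture('top');c=cam('top');d=cam('scene');s=sense();t=s['tcp_pos'];print(t,s['wrist_force'],s['moment'])
for q in(c,d): print(blobs(q,(100,100,40),(130,255,255),4)); print('stripe pred',proj(q,t+[.04,0,-.025]).round(1))
go(rot(0)@F,[.5095,.295,.18])
```

```text
[0.51021551 0.29580442 0.19147744] [-0.06270396 -0.14899385 -2.48877012] [ 0.0842569  -0.14843107 -0.01038663]
[(np.int32(10), [174.2, 160.0], [173, 159, 4, 3]), (np.int32(13), [241.7, 216.9], [240, 216, 5, 3]), (np.int32(25), [434.9, 320.6], [433, 317, 5, 8]), (np.int32(24), [302.5, 339.0], [299, 337, 8, 5])]
stripe pred [237.8 233.3]
[(np.int32(13), [266.4, 178.4], [264, 177, 6, 4]), (np.int32(9), [385.0, 196.0], [383, 195, 5, 3]), (np.int32(25), [421.8, 249.6], [419, 247, 6, 7]), (np.int32(72), [412.4, 284.4], [409, 277, 9, 16]), (np.int32(16), [477.5, 378.5], [476, 377, 4, 4])]
stripe pred [421.7 249.7]
t 19.5 rv [0.001, 0.001, 0.001] cm [0.07, -0.08, 1.15] rows>= 0.3
```

>>> arm_command([
  [0,0,0,0.04,-0.03,0.3,1],
  [0,0,0,0.04,-0.03,0.6,1],
  [0,0,0,0.04,-0.03,0.8,1],
  [0,0,0,0.04,-0.03,1,1],
  [0,0,0,0.04,-0.03,1.1,1],
  [0,0,0,0.04,-0.03,1.1,1],
])

```text
time_s: 20.0
tcp_pos: [0.5093, 0.2951, 0.1795]
ee_rot: [[-1.0, -0.001, -0.001], [-0.001, 1.0, -0.001], [0.001, -0.001, -1.0]]
wrist_force: [-0.6, -1.1, -3.4]
gripper_width: 0.134
gripper_force: 30.0
```

Run:
```python
from h import *
capture('top');s=sense();t=s['tcp_pos'];print(t,s['wrist_force'],s['moment'])
```

```text
[0.50938542 0.29516929 0.17967041] [-0.73115968 -0.74051943 -2.56799064] [ 0.07009024 -0.17972469  0.03938119]
```

>>> arm_command([
  [0,0,0,0,0,0.15,1],
  [0,0,0,0,0,0.3,1],
  [0,0,0,0,0,0.4,1],
  [0,0,0,0,0,0.5,1],
  [0,0,0,0,0,0.5,1],
])

```text
time_s: 20.47
tcp_pos: [0.5093, 0.2951, 0.1746]
ee_rot: [[-1.0, -0.001, -0.0], [-0.001, 1.0, -0.001], [0.0, -0.001, -1.0]]
wrist_force: [-0.2, -0.1, -2.5]
gripper_width: 0.138
gripper_force: 30.0
```

Run:
```python
from h import *
capture('top');s=sense();t=s['tcp_pos'];print(t,s['wrist_force'],s['moment'])
```

```text
[0.50940065 0.29515824 0.17467584] [-0.10890052  0.31032045 -2.23042351] [ 0.02378973 -0.16704204 -0.00369791]
```

>>> arm_command([
  [0,0,0,0,0,0.08,1],
  [0,0,0,0,0,0.15,1],
  [0,0,0,0,0,0.2,1],
  [0,0,0,0,0,0.2,1],
  [0,0,0,0,0,0.2,1],
])

```text
time_s: 20.93
tcp_pos: [0.5096, 0.2953, 0.1741]
ee_rot: [[-1.0, -0.001, 0.001], [-0.001, 1.0, 0.0], [-0.001, 0.0, -1.0]]
wrist_force: [-2.2, -0.2, 5.7]
gripper_width: 0.138
gripper_force: 30.0
```

Run:
```python
from h import *
capture('top');s=sense();t=s['tcp_pos'];print(t,s['wrist_force'],s['moment'])
```

```text
[0.50960571 0.2952833  0.17408527] [-2.08274657 -0.33475339  5.76616657] [-0.25249727  0.74277758 -0.01103666]
```

Contact comes at exactly the expected seated height, 0.174. I'll release and retreat.

>>> arm_command([
  [0,0,0,0,0,-0.05,0.4],
  [0,0,0,0,0,-0.05,0.2],
  [0,0,0,0,0,-0.05,0],
  [0,0,0,0,0,-0.05,-0.2],
  [0,0,0,0,0,-0.05,-0.2],
  [0,0,0,0,0,-0.05,-0.2],
  [0,0,0,0,0,-0.05,-0.2],
])

```text
time_s: 21.57
tcp_pos: [0.5095, 0.2952, 0.1732]
ee_rot: [[-1.0, -0.001, -0.0], [-0.001, 1.0, -0.0], [0.0, -0.0, -1.0]]
wrist_force: [-0.2, 0.8, 0.2]
gripper_width: 0.56
gripper_force: 0.0
```

>>> arm_command([
  [0,0,0,0,0,-1,-0.2],
  [0,0,0,0,0,-3,-0.2],
  [0,0,0,0,0,-5.5,-0.2],
  [0,0,0,0,0,-8.5,-0.2],
  [0,0,0,0,0,-11,-0.2],
  [0,0,0,2,0,-13,-0.2],
  [0,0,0,5,-2,-13,-0.2],
  [0,0,0,9,-5,-13,-0.2],
])

```text
time_s: 22.23
tcp_pos: [0.4264, 0.2511, 0.3048]
ee_rot: [[-1.0, -0.001, 0.002], [-0.001, 1.0, 0.002], [-0.002, 0.002, -1.0]]
wrist_force: [-0.4, 0.5, -0.1]
gripper_width: 0.602
gripper_force: 0.0
```

>>> arm_command([
  [0,0,0,3,-3,0,-0.2],
  [0,0,0,4,-6,0,-0.2],
  [0,0,0,4,-9,0,-0.2],
  [0,0,0,4,-9,0,-0.2],
  [0,0,0,4,-9,0,-0.2],
])

```text
time_s: 22.65
tcp_pos: [0.3861, 0.1592, 0.3048]
ee_rot: [[-1.0, 0.0, 0.002], [0.0, 1.0, 0.002], [-0.002, 0.002, -1.0]]
wrist_force: [0.8, 0.4, 1.3]
gripper_width: 0.6
gripper_force: 0.0
```

Run:
```python
from h import *
c=cam('top');d=cam('scene');s=sense();print(s['tcp_pos'].round(4),s['wrist_force'])
for q in(c,d): print(blobs(q,(100,100,40),(130,255,255),4)); print('stripe pred',proj(q,np.array([.5095+.04,.295,.149])).round(1))
a=d['pixels'][205:325,355:495];b=c['pixels'][140:310,130:330]
cv2.imwrite('pics/g7.png',np.hstack([cv2.resize(a,(400,343),interpolation=cv2.INTER_CUBIC),cv2.resize(b,(400,343))]))
```

```text
[0.3866 0.1605 0.3041] [-0.57508592  0.250268   -0.18253398]
[(np.int32(8), [174.2, 159.8], [173, 159, 4, 3]), (np.int32(15), [242.0, 217.0], [240, 216, 5, 3]), (np.int32(23), [238.2, 234.9], [237, 232, 4, 7]), (np.int32(25), [434.9, 320.6], [433, 317, 5, 8]), (np.int32(24), [302.5, 339.0], [299, 337, 8, 5])]
stripe pred [239.1 234.4]
[(np.int32(14), [266.2, 178.5], [264, 177, 6, 4]), (np.int32(13), [385.8, 196.5], [383, 195, 6, 4]), (np.int32(26), [420.8, 254.5], [418, 251, 6, 8]), (np.int32(32), [411.6, 282.7], [409, 280, 6, 7]), (np.int32(24), [411.7, 289.5], [409, 287, 6, 6]), (np.int32(16), [477.5, 378.5], [476, 377, 4, 4])]
stripe pred [420.6 254.7]
```

View pics/g7.png

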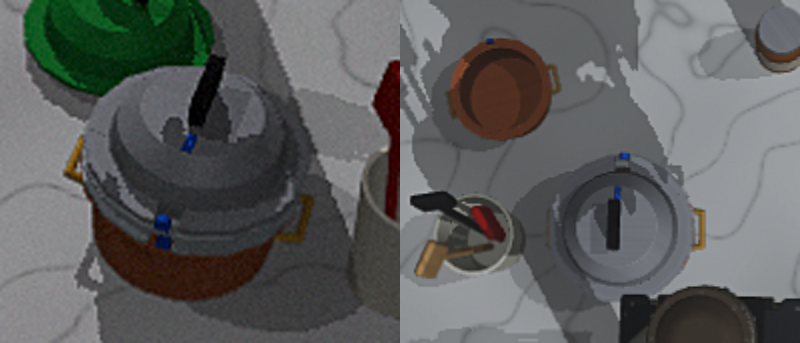

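The lid lies level on the tray with both blue keys stacked in their notches, at (162,222) and (162,242) in the crop. The crock and jar haven't moved and the gripper is clear.

```bash
python3 -c "
from h import *
print(finish_job())"
```

```text
the job is handed in; nothing more can be done
None
```

The steamer is together and handed in at about 23 s of robot time: the tray is home on the pot and the lid on the tray, both level with their notches over the blue keys, the gripper is clear, and I never went near the crock, mug or jar.

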